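# Load a tray of cigars past the self-closing gate of the conditioning box

### The job

Put the tray of cigars away in the clear-topped conditioning box: press down the long green thumb plate beside the loading channel with one fingertip to swing the brass gate well up, and keep it held up while another finger pushes the tray along by its upright push board, until all the cigars are inside behind the gate line. Then let go so that the gate drops shut behind them. Only push - do not lift or tip the tray, do not let the gate down on the cigars, and leave everything else on the bench where it is.

Things in the scene. Friction and masses are not known exactly. Their poses are not given: they have to be found in the camera images.
- chute: wooden loading channel running into a small clear-topped cedar box, one fixed unit. Origin on the bench on the channel's centre line, right under the gate; x = the way in (towards the box), y to the left of that, z up. Channel floor 8 mm above the bench from x = -375 mm on; guide rails with inner faces at y = +-53 mm, 10 mm thick, tops at z = 30 mm.
- box_mouth (a point): middle of the box's mouth on the channel floor, at x = +6 mm of the chute. Mouth 106 mm wide, upper edge 48 mm above the bench. The box runs from x = +6 to +175 mm, is 170 mm wide and 90 mm high; its back wall stops the tray with its front at x = +167 mm.
- gate_shaft (a point): point on the axis of the gate's 12 mm hinge shaft, level with the gate leaf. The shaft runs along the chute's x outside the right-hand rail, at y = -75 mm, 44 mm above the bench, in two bearings 16 x 20 mm, 55 mm high, at x = -30 and -352 mm. Upstream of the gate nothing of the channel is higher than 55 mm but thumb plate and raised gate.
- gate (a joint): gate angle, rad: 0 = shut across the channel (spring and weight shut it), up to a stop at 1.2 as the thumb plate goes down (2 to 4 N). A 5 mm brass leaf at x = 0 of the chute, turning up in its own upright plane. Shut, it spans 20 to 54 mm above the bench, clear over the tray's tail. The cigar part passes under it from 0.5; 0.7 to 1.0 leaves room, the leaf then reaching 170 mm high.
- thumb_plate (a point): middle of the green thumb plate, fixed to the gate, on the right (-y) of the channel: 275 mm long along it (x = -335 to -60 mm), 30 wide, 5 thick. Shut, it slopes up outwards at 50 degrees, this point 67 mm above the bench at y = -105 mm; at 0.8 rad it is near level, 39 mm above the bench at y = -113 mm. A fingertip can slide along it while pressing.
- tray: loose wooden tray in the channel, 224 x 100 mm, 0.3 to 0.5 kg, 3 mm play each side. Origin: centre of its underside; x forward (the way in). Front 126 mm: cigar part with four brown cigars, 26 mm high; then a bare tail 90 mm long, 6 mm thick, over which the gate can shut; at the rear an upright push board 8 mm thick, 92 wide, its top 48 mm above the underside (56 above the bench).
- nose (a point): point at the middle of the tray's front face (112 mm ahead of the tray's origin, 13 mm up)
- heel (a point): point at the middle of the rear face of the tray's cigar part (14 mm behind the tray's origin, 13 mm up): all the cigars are inside when it is past the gate line
- push_face (a point): point in the middle of the rear face of the push board (112 mm behind the tray's origin, 36 mm above its underside, 44 mm above the bench)
- paper_bundle: upright bundle of cigars in white paper, 80 mm across, 122 mm high, loose; origin at the centre of its foot; leave alone
- palm_bundle: upright bundle of cigars in pale palm leaf with a loop, 76 mm across, 145 mm high with the loop, loose; origin at the centre of its foot; leave alone
- gum_tin: round brass tin, 64 mm across, 22 mm high, loose; origin at the centre of its foot; leave alone
- ring_gauge: dark wooden gauge plate with four holes, 150 x 50 x 10 mm, loose, flat on the bench; origin at the centre of its underside; leave alone
- scissors: steel scissors 155 mm long, 10 mm high, loose, flat on the bench; origin under the pivot; leave alone
- vinegar_jar: green glass jar with a white cap, 56 mm across, 95 mm high, loose; origin at the centre of its foot; leave alone
- chaveta: flat steel tobacco knife, 145 x 70 x 4 mm, loose, lying on the dark rolling board; origin under the blade; leave alone

How it is judged:
By the outcome, as a careful person would: the job done as asked, in the order asked, and still so for the second after the job is handed in, with the robot touching nothing.
It also fails if it takes over 42 s, if anything falls off the work surface, if the arm or the gripper's body presses on something with over 40 N, if the wrist force passes 120 N, or if a joint passes its speed limit or range.

### The arm

A 6-joint arm with a two-finger parallel gripper is mounted at the origin on the work surface. World frame = base frame: x ahead of the robot, y to its left, z up, the work surface at z = 0. Lengths are in mm, angles in degrees, forces in N, time in s.
With the tool pointing down it reaches from about 275 to 725 mm from the base axis. Payload 15.9 kg.
Tool frame: the origin (TCP) lies at the very end of the fingers, on their centre line; the grasp point (between the pads) lies 19 mm behind it; z points along the fingers, y is the line along which they close (so a half turn about z gives the same grasp; the last joint's range is limited). The gripper opens to 85 mm and grips with 20 to 120 N. Pads are 22 mm wide; open, the fingers measure 114 mm over their backs; the gripper's body (76 mm by 85 mm) begins 54 mm behind the grasp point. The pads swing forward as they close: fully open they stand 13 mm farther back than shut.
Start: joints at [-77.063, 12.198, -1.971, 75.831, 0, 90], TCP at [111.938, -487.294, 231.306] pointing down, gripper open.
Joint ranges: [-170.91, 170.91], [-42.67, 98.43], [-65.05, 77.54], [-120.47, 116.71], [-90, 82.35], [-180, 180]. Speed limits (degrees/s): [108.29, 108.29, 136.94, 147.25, 180, 180].

### API

Orientations are given as [roll, pitch, yaw] about the fixed x, y, z axes, in that order (R = Rz(yaw) Ry(pitch) Rx(roll)).
In Python, from workcell import status, cams, bot gives the robot as it stands.
- The arm moves only by the tool apply_moves, never from a script. Its argument "motion" is a list that holds one entry, the list of rows, each a list of 7 numbers: the shift along the tool's x, y, z in mm, then the turn, a rotation vector about the tool's x, y, z in degrees, then the gripper's target within -1 to 1 (fully open at 1, half-way at 0, shut at -1). In form: [[[dx, dy, dz, wx, wy, wz, grip], ...]]. A call has 1 to 8 rows; each row shifts and turns the commanded pose from where the row before left it, along the tool's axes as they then stand; what a row does not reach is not made up. A row lasts 1/12 s, in which the tool goes at most 41.7 mm and 7.16 degrees, less where a joint would pass 70% of its speed; a pose out of reach is approached as far as the arm can. A call is refused whole if a number of a shift passes 41.7 or a number of a turn 7.16, either way. A call with a gripper value outside its range is refused whole. The fingers move at their own pace and stop on an object; "grip_force" is the grip in N (left out, the last holds). Time passes only in rows, so rows that do not move let the fingers close. It gives the time, the measured TCP pose, the force, the opening and the grip force at its end, in the units of the state.
- status.state(): the state, without advancing time (a new reading comes with each control period).
- cams.snapshot(name): name is "scene" or "top" or "wrist"; returns the picture (400x640x3 uint8, red, green, blue); there is no depth.
- cams.calibration(name): a dict with "fovy" (degrees; the focal length in pixels is half the picture's height over the tangent of half this angle, whatever the lens; pixels are square), "cx", "cy" (the principal point, pixels), "eye" and "rotation" of the camera in the world. Camera axes: x right, y down, z forward; pixel columns grow to the right and rows downward; lengths in mm; the calibration is good to about 2 mm. The wrist camera is an equidistant fisheye: a pixel r from the principal point sees the ray r / f radians off the axis. A picture is of the moment at which its call begins: read the wrist's pose just before it. calibration takes no time and is no camera call; for the wrist camera it gives the pose at the moment of the call.
- bot.finish_job(): hands the job in; it is judged then, once.
The state is a dict: "time_s": time; "qpos": joint angles; "joint_velocities": joint speeds; "joint_torque": joint torques, N m; "eef_pos": TCP position; "tcp_rot": TCP orientation; "contact_force": force on the tool from outside, world axes, zero at the start; "moment": the same for the moment, N m; "grip_width": opening from 0.0 (shut) to 1.0 (fully open); "finger_force": force on a finger pad.
Only numpy, scipy, OpenCV 4.12 (cv2) and the standard library are available. Lean on these libraries where they do the work, as an engineer would, in place of code of your own. Each camera call takes 0.05 s, during which the arm holds its last target. There are 200 camera calls.

## Working session

There is one attempt and no reset: what is moved stays moved. The work goes in short steps, Python scripts to look and compute and a tool call to move; the robot and the scene stay as the last step left them, time stands still between calls to the robot, and variables do not carry over. Pictures are saved under pics/ and viewed, at most 10 in all, crops included, and the job is handed in when it is done.

Besides the shell and the picture viewer there is one more tool, called after "Emit:" as name(argument=value, ...), one argument or row to a line, values as JSON. apply_moves: Moves the arm, as the interface text tells. Its arguments: {"type":"object","properties":{"motion":{"type":"array","items":{"type":"array","items":{"type":"array","items":{"type":"number"}}}},"grip_force":{"type":"number"}},"required":["motion"]}

```bash
mkdir -p pics; ls; python3 - <<'E'
from workcell import status,cams
import cv2,numpy as np
for n in("scene","top"):
    im=cams.snapshot(n); cv2.imwrite(f"pics/{n}0.png",im[:,:,::-1]); c=cams.calibration(n); print(n,c)
print(status.state())
E
```

```text
pics
scene {'fovy': 47.28888362526327, 'cx': 323.3510878167516, 'cy': 197.3832706968169, 'eye': array([1476.4071316 ,  296.83514507, 1248.83392414]), 'rotation': array([-141.40496062,   -0.67595014,  104.78192035])}
top {'fovy': 56.67270417223303, 'cx': 320.37787329339017, 'cy': 202.23081886844997, 'eye': array([ 373.92993615,   60.00767099, 1237.21144981]), 'rotation': array([-170.67623215,    0.17627108,  -90.52056586])}
{'time_s': 0.1, 'qpos': array([-7.70629572e+01,  1.22240545e+01, -2.00473073e+00,  7.58309594e+01,
       -1.39486695e-04,  9.00010880e+01]), 'joint_velocities': array([ 0.07272059, -0.02873654,  0.00059289,  0.1743048 ,  0.10433187,
        0.01149009]), 'joint_torque': array([-2.69040538e-03, -6.87247682e+01,  4.87807167e+01,  1.21426352e-02,
       -1.59915076e-04, -5.01659173e-06]), 'eef_pos': array([ 111.87058708, -487.00899631,  230.84699263]), 'tcp_rot': array([-1.79940255e+02,  1.40621086e-04,  1.29359549e+01]), 'contact_force': array([0.59889911, 0.37902586, 0.07384425]), 'moment': array([ 0.0086628 , -0.05308457, -0.01577588]), 'finger_force': 0.0, 'grip_width': 0.9982767956141186}
```

View pics/scene0.png

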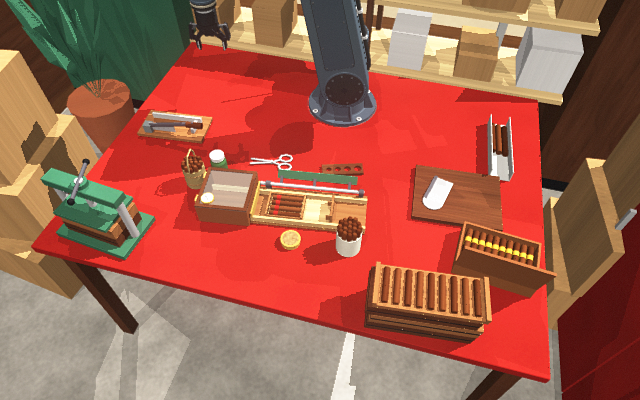

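View pics/top0.png

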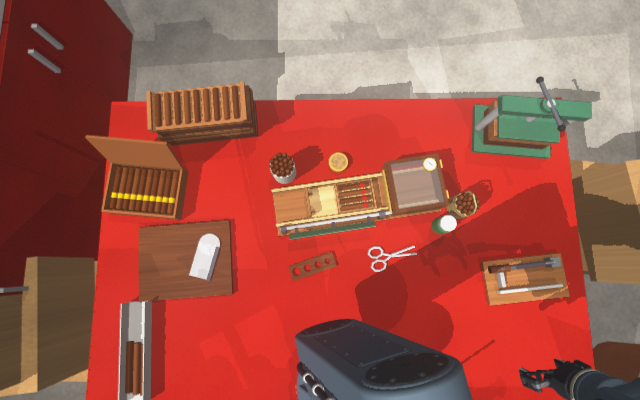

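The scene picture shows the chute running from about (365,210) left to the box at (228,195), with the green plate at (320,178). In the top picture the channel runs from (273,208) to (387,190), the box is at (415,185) and the green plate at (330,229). I'll enlarge both.

```bash
python3 - <<'E'
import cv2,numpy as np
t=cv2.imread("pics/top0.png")[145:245,260:460]; s=cv2.imread("pics/scene0.png")[160:235,190:390]
cv2.imwrite("pics/crop.png",np.vstack([cv2.resize(t,None,fx=4,fy=4,interpolation=2)[:340],cv2.resize(s,None,fx=4,fy=4,interpolation=2)[:260]]))
E
cat > h.py <<'E'
import numpy as np
from scipy.spatial.transform import Rotation as R
from workcell import status,cams
def ray(n,px,c=None):
    c=c or cams.calibration(n); f=200/np.tan(np.radians(c["fovy"]/2))
    M=R.from_euler("xyz",c["rotation"],degrees=True)
    p=np.atleast_2d(np.array(px,float)); d=(p-[c["cx"],c["cy"]])/f
    if n=="wrist":
        r=np.hypot(*d.T)+1e-9; v=np.c_[d*(np.sin(r)/r)[:,None],np.cos(r)]
    else: v=np.c_[d,np.ones(len(d))]
    v/=np.linalg.norm(v,axis=1)[:,None]
    return np.array(c["eye"]),M.apply(v)
def plane(n,px,z,c=None):
    e,v=ray(n,px,c); return e+v*((z-e[2])/v[:,2])[:,None]
def tri(n1,p1,n2,p2,c1=None,c2=None):
    e1,v1=ray(n1,p1,c1); e2,v2=ray(n2,p2,c2); out=[]
    for a,b in zip(v1,v2):
        s=np.linalg.lstsq(np.c_[a,-b],e2-e1,rcond=None)[0]
        q1,q2=e1+a*s[0],e2+b*s[1]; out.append(np.r_[(q1+q2)/2,np.linalg.norm(q1-q2)])
    return np.array(out)
E
```

```text
(no output)
```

View pics/crop.png

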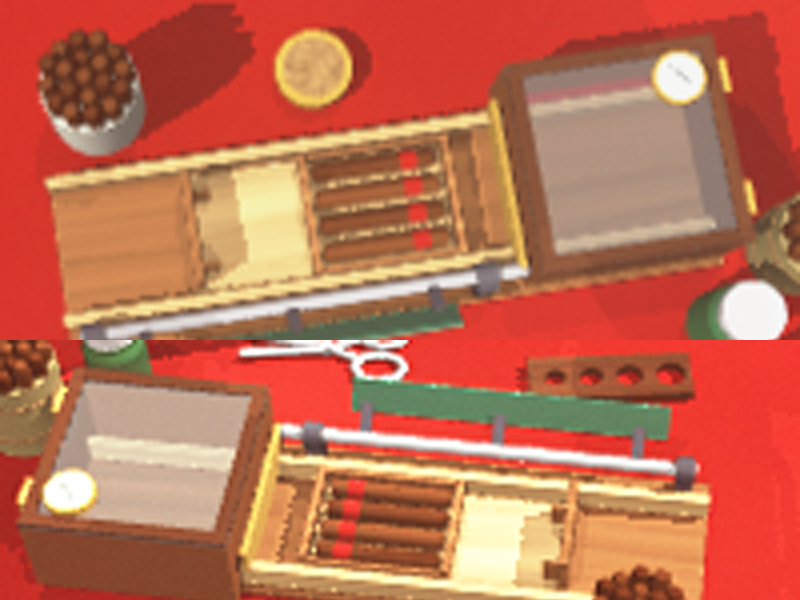

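Enlarged, the top half shows the box corners at (495,78), (712,38), (752,238) and (530,275), the rail ends at (47,180) and (68,325), and the push board at about (190,180)–(205,285). The scene half gives the same features, so I'll triangulate and fit the chute pose.

```bash
python3 - <<'E'
from h import *
np.set_printoptions(suppress=True,precision=1)
T=lambda l:(np.array(l,float)+.5)/4-.5+[260,145]
S=lambda l:(np.array(l,float)+.5)/4-.5+[190,160]
bt=T([(495,78),(712,38),(752,238),(530,275)]); bs=S([(238,190),(22,185),(70,33),(270,57)])
print("box tri",tri("top",bt,"scene",bs))
A=plane("top",bt,90);B=plane("scene",bs,90);print(A,B)
rt=T([(47,180),(68,325),(492,112)]);print("rails",plane("top",rt,30),"\nscene R end",plane("scene",S([(708,150)]),30))
M=np.array([(6,85),(175,85),(175,-85),(6,-85),(-375,63),(-375,-63)],float)
for nm,W in(("top",np.r_[A,plane("top",rt[:2],30)][:,:2]),("boxscene",B[:,:2])):
    m=M[:len(W)];mc=m.mean(0);wc=W.mean(0)
    z=((W-wc)@[1,1j]*np.conj((m-mc)@[1,1j])).sum();a=np.angle(z)
    Q=np.array([[np.cos(a),-np.sin(a)],[np.sin(a),np.cos(a)]])
    o=wc-Q@mc;print(nm,"yaw",np.degrees(a),"origin",o,"scale",abs(z)/(abs((m-mc)@[1,1j])**2).sum(),"res",(W-o)@Q-m)
    if nm=="top": Qt,ot=Q,o
for n,p in(("top",T([(188,175),(210,285)])),("scene",S([(573,140),(566,243)]))): print(n,"board top",(plane(n,p,56)[:,:2]-ot)@Qt)
# green plate ends
pt=tri("top",T([(462,318)]),"scene",S([(355,40)]));print("plate",pt,(pt[:,:2]-ot)@Qt)
sh=tri("top",T([(110,332),(485,278)]),"scene",S([(690,130),(310,95)]));print("shaft",sh,(sh[:,:2]-ot)@Qt)
E
```

```text
box tri [[ 682.5 -140.6   94.7    2.7]
 [ 716.1 -315.4   84.2    2.3]
 [ 554.1 -341.2   83.8    5.6]
 [ 527.9 -168.6   75.9    8.9]]
[[ 683.4 -140.    90. ]
 [ 714.7 -314.7   90. ]
 [ 552.5 -336.2   90. ]
 [ 525.  -161.5   90. ]] [[ 679.4 -143.8   90. ]
 [ 719.9 -311.1   90. ]
 [ 558.8 -340.9   90. ]
 [ 539.4 -167.6   90. ]]
rails [[ 616.1  224.1   30. ]
 [ 495.3  205.5   30. ]
 [ 670.4 -146.9   30. ]] 
scene R end [[491.9 205.   30. ]]
top yaw -81.92616394040536 origin [ 606.9 -151.2] scale 0.9849435027758542 res [[-6.3 -7.7]
 [ 2.1 -1.3]
 [ 0.6  5.1]
 [-7.3  2.4]
 [ 4.7 -1.2]
 [ 6.2  2.6]]
boxscene yaw -79.9597941746644 origin [ 608.6 -151.7] scale 0.960951842380598 res [[ -1.5 -13.9]
 [  1.3  -3.2]
 [  2.6   3. ]
 [ -2.4  14.1]]
top board top [[-253.8   43.1]
 [-249.2  -48.6]]
scene board top [[-254.5  -39.3]
 [-260.    67.3]]
plate [[ 492.9 -108.7   79.1    0.7]] [[ -58.1 -106.9]]
shaft [[ 486.5  178.5   42.2   17.1]
 [ 530.2 -137.2   38.8    5. ]] [[-343.3  -73. ]
 [ -24.7  -74. ]]
```

Emit:
apply_moves(
  motion=[
    [[26,-24.8,1.5,0,0,0,1],[26,-24.8,1.5,0,0,0,1],[26,-24.8,1.5,0,0,0,1],[26,-24.8,1.5,0,0,0,1],[26,-24.8,1.5,0,0,0,1],[26,-24.8,1.5,0,0,0,1],[26,-24.8,1.5,0,0,0,1],[26,-24.8,1.5,0,0,0,1]],
  ],
)

```text
time_s: 0.77
eef_pos: [270.6, -245.7, 219.2]
tcp_rot: [-180.0, 0.0, 12.9]
contact_force: [1.0, 0.2, -0.3]
grip_width: 0.999
finger_force: 0.0
```

Emit:
apply_moves(
  motion=[
    [[26,-24.8,1.5,0,0,0,1],[26,-24.8,1.5,0,0,0,1],[26,-24.8,1.5,0,0,0,1],[26,-24.8,1.5,0,0,0,1],[26,-24.8,1.5,0,0,0,1],[26,-24.8,1.5,0,0,0,1],[26,-24.8,1.5,0,0,0,1],[26,-24.8,1.5,0,0,0,1]],
  ],
)

```text
time_s: 1.43
eef_pos: [429.0, -5.5, 207.1]
tcp_rot: [-180.0, 0.0, 13.0]
contact_force: [1.0, -0.3, -0.4]
grip_width: 0.998
finger_force: 0.0
```

Emit:
apply_moves(
  motion=[
    [[26,-24.8,1.5,0,0,0,1],[26,-24.8,1.5,0,0,0,1],[26,-24.8,1.5,0,0,0,1],[26,-24.8,1.5,0,0,0,1],[0,0,0,0,0,-7.1,1],[0,0,0,0,0,-7.1,1],[0,0,0,0,0,-7.1,1],[0,0,0,0,0,-7.1,1]],
  ],
)

```text
time_s: 2.1
eef_pos: [507.5, 112.8, 200.8]
tcp_rot: [-180.0, 0.1, 41.7]
contact_force: [0.2, 0.1, -1.0]
grip_width: 1.0
finger_force: 0.0
```

Emit:
apply_moves(
  motion=[
    [[0,0,0,0,0,-7.1,1],[0,0,0,0,0,-7.1,1],[0,0,0,0,0,-7.1,1],[0,0,0,0,0,-7.1,1],[0,0,0,0,0,-7.1,1],[0,0,0,0,0,-7.1,1],[0,0,0,0,0,-7.1,1],[0,0,0,0,0,-7.1,1]],
  ],
)

```text
time_s: 2.77
eef_pos: [507.5, 112.5, 201.0]
tcp_rot: [-180.0, 0.0, 98.5]
contact_force: [-0.4, 0.1, -0.1]
grip_width: 1.002
finger_force: 0.0
```

```bash
python3 - <<'E'
from h import *
import cv2,pickle
s=status.state();c=cams.calibration("wrist");im=cams.snapshot("wrist")
print(s["time_s"],s["eef_pos"],s["tcp_rot"],s["contact_force"],c)
pickle.dump(c,open("w1.pkl","wb"));cv2.imwrite("pics/w1.png",im[:,:,::-1])
cv2.imwrite("pics/w1b.png",cv2.resize(im[:,:,::-1],(800,500),interpolation=2))
E
```

```text
2.7667 [507.46457155 112.492167   200.97361113] [-1.79957420e+02  2.48882404e-03  9.84883258e+01] [-0.43440412  0.1481867  -0.05150258] {'fovy': 65.70646984690485, 'cx': 316.2332121233237, 'cy': 202.71832863883841, 'eye': array([495.28286948, 193.90765545, 342.50623138]), 'rotation': array([1.61312206e+02, 9.75290193e-02, 8.53130369e+00])}
```

View pics/w1b.png

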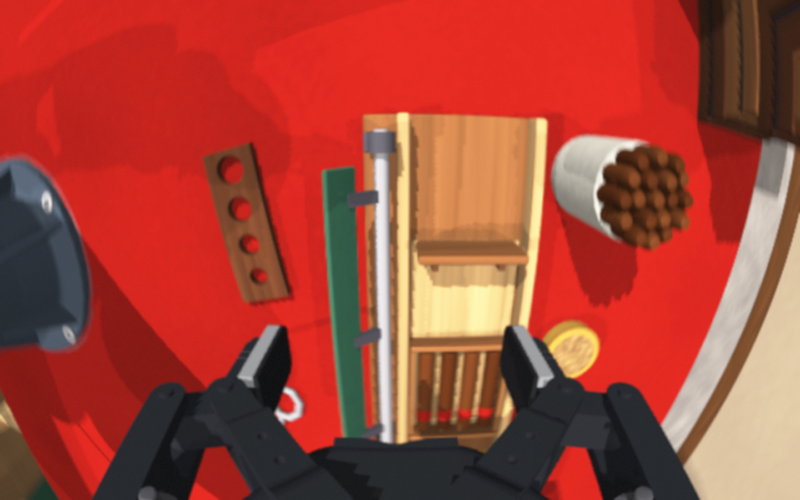

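The wrist view shows the open rail ends at (397–409,113) and (535–547,118), the push board with its top edge from (418,253) to (527,253), and the green plate's rear end at (323–354,169). Casting these against the chute fit.

```bash
python3 - <<'E'
from h import *
import pickle
np.set_printoptions(suppress=True,precision=1)
c=pickle.load(open("w1.pkl","rb"))
W=lambda l:(np.array(l,float)+.5)/1.25-.5
r=plane("wrist",W([(397,113),(409,113),(535,118),(547,118)]),30,c)
r2=plane("wrist",W([(412,430),(406,300),(398,430)]),30,c)
b=plane("wrist",W([(418,253),(527,253),(420,264),(527,264)]),56,c)
bb=plane("wrist",W([(418,242),(527,242)]),14,c)
p=np.r_[plane("wrist",W([(323,170),(334,400)]),78.5,c),plane("wrist",W([(354,167),(365,400)]),55.5,c)]
sh=plane("wrist",W([(380,180),(386,400)]),50,c)
e=r[:,:2].mean(0); d=r2[0,:2]-r[1,:2]; d2=sh[1,:2]-sh[0,:2]; d3=p[1,:2]-p[0,:2]
print("yaw rail,shaft,plate",[np.degrees(np.arctan2(v[1],v[0])) for v in(d,d2,d3)], "width",np.linalg.norm(r[0]-r[3]))
a=np.radians(-82);Q=np.array([[np.cos(a),-np.sin(a)],[np.sin(a),np.cos(a)]])
o=e+Q@[375,0];print("origin from wrist",o)
for n,x in(("rails",r),("r2",r2),("board",b),("boardbase",bb),("plate",p),("shaft",sh)): print(n,((x[:,:2]-o)@Q).tolist().__repr__() if 0 else (x[:,:2]-o)@Q)
# plate rear/outer corners triangulated with top view
E
```

```text
yaw rail,shaft,plate [np.float64(-80.13520762155675), np.float64(-80.7618618151659), np.float64(-82.73976493239651)] width 124.73215518225709
origin from wrist [ 607.7 -156.1]
rails [[-373.8  -62. ]
 [-373.9  -52.5]
 [-375.6   51.8]
 [-376.7   62.7]]
r2 [[ -51.9  -42. ]
 [-212.8  -52.3]
 [ -51.9  -57.4]]
board [[-265.9  -44.6]
 [-266.8   44.6]
 [-256.8  -42.7]
 [-257.3   45.8]]
boardbase [[-262.1  -42.2]
 [-263.5   59.1]]
plate [[-333.2 -112.7]
 [-135.8 -115.2]
 [-332.6  -93.6]
 [-117.6  -89.8]]
shaft [[-322.1  -74.4]
 [-113.5  -69.9]]
```

Emit:
apply_moves(
  motion=[
    [[2,0,13,0,0,0,1],[2,0,13,0,0,0,1],[2,0,13,0,0,0,1],[2,0,13,0,0,0,1],[2,0,13,0,0,0,1],[0,0,13,0,0,0,1],[0,0,13,0,0,0,1],[0,0,0,0,0,0,1]],
  ],
)

```text
time_s: 3.48
eef_pos: [504.8, 122.1, 108.0]
tcp_rot: [-179.8, 0.0, 98.0]
contact_force: [-0.3, 0.5, -0.8]
grip_width: 1.0
finger_force: 0.0
```

```bash
python3 - <<'E'
from h import *
import cv2,pickle
s=status.state();c=cams.calibration("wrist");im=cams.snapshot("wrist")
print(s["time_s"],s["eef_pos"],s["tcp_rot"],s["contact_force"],c)
pickle.dump(c,open("w2.pkl","wb"));cv2.imwrite("pics/w2.png",im[:,:,::-1])
cv2.imwrite("pics/w2b.png",cv2.resize(im[:,:,::-1],(800,500),interpolation=2))
E
```

```text
3.4833 [504.82300778 122.10805997 107.98153483] [-1.79792195e+02  2.09391129e-02  9.79742865e+01] [-0.25710477  0.5093721  -0.78481598] {'fovy': 65.70646984690485, 'cx': 316.2332121233237, 'cy': 202.71832863883841, 'eye': array([493.74243057, 203.74310005, 249.43230504]), 'rotation': array([161.29354415,   0.26844941,   8.01685197])}
```

View pics/w2b.png

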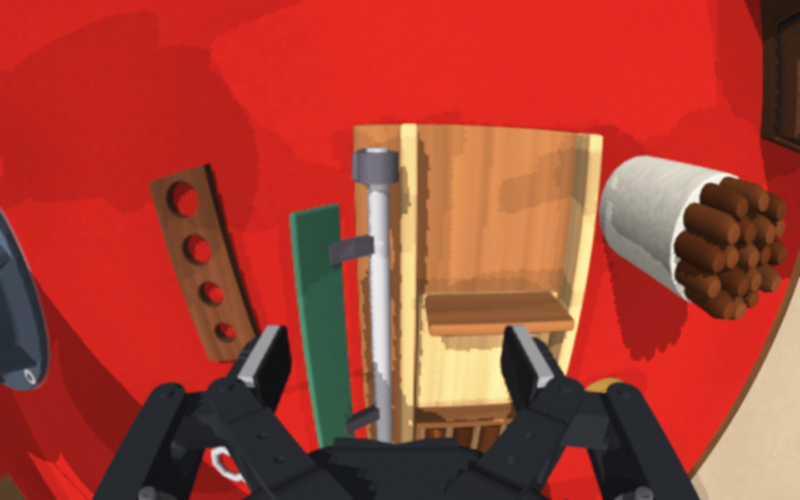

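The second wrist view shows the rear face of the push board from about (425,294) to (573,320), the plate's rear end at (290–340,208), and the fingertips at about (272,327) and (520,327). Next I'll triangulate the board's height and the fingertip offset.

```bash
python3 - <<'E'
from h import *
import pickle
np.set_printoptions(suppress=True,precision=1)
c1=pickle.load(open("w1.pkl","rb"));c=pickle.load(open("w2.pkl","rb"))
W=lambda l:(np.array(l,float)+.5)/1.25-.5
a=np.radians(-81.5);Q=np.array([[np.cos(a),-np.sin(a)],[np.sin(a),np.cos(a)]]);e=np.array([555.5,215.3]);f=lambda x:(x[:,:2]-e)@Q-[375,0]
t=tri("wrist",W([(418,253),(527,253),(420,264),(323,170),(354,167),(397,113)]),"wrist",W([(429,322),(573,318),(429,334),(290,212),(340,206),(401,124)]),c1,c)
print("tri: board rear L,R, front L; plate outer, inner; rail end");print(np.c_[f(t),t[:,2:]])
b=plane("wrist",W([(429,322),(573,318),(429,334),(573,330)]),56,c);print("board",f(b))
print("plate",f(plane("wrist",W([(290,212)]),78.5,c)),f(plane("wrist",W([(340,206)]),55.5,c)))
print("rail ends",f(plane("wrist",W([(401,124),(416,124),(590,134),(602,134)]),30,c)))
# fingertips in tool frame
s=status.state();T=R.from_euler("xyz",s["tcp_rot"],degrees=True)
E,v=ray("wrist",W([(272,327),(285,328),(505,327),(520,327)]),c)
E=T.inv().apply(E-s["eef_pos"]);v=T.inv().apply(v);print("cam in tool",E)
for z in(-13,0):print(z,E+v*((z-E[2])/v[:,2])[:,None])
print("tcp chute",f(s["eef_pos"][None]))
E
```

```text
tri: board rear L,R, front L; plate outer, inner; rail end
[[-266.8  -45.6   57.5    0. ]
 [-267.5   41.8   60.1    0.9]
 [-255.4  -44.1   51.5    1.4]
 [-333.5 -114.8   70.5    0.7]
 [-332.9  -93.5   53.7    1.4]
 [-374.3  -61.4   34.2    1.3]]
board [[-266.   -45.5]
 [-265.    43.7]
 [-258.   -45.3]
 [-256.4   45.4]]
plate [[-335.5 -112.7]] [[-333.   -92.5]]
rail ends [[-374.5  -60.7]
 [-374.5  -52.3]
 [-374.    54. ]
 [-374.8   62.7]]
cam in tool [  82.3   -0.5 -140.1]
-13 [[  9.  -48.9 -13. ]
 [  8.8 -43.5 -13. ]
 [  9.4  41.6 -13. ]
 [  9.1  47.8 -13. ]]
0 [[  1.5 -53.8   0. ]
 [  1.2 -47.9   0. ]
 [  1.9  45.9   0. ]
 [  1.6  52.8   0. ]]
tcp chute [[-290.4  -63.4]]
```

Emit:
apply_moves(
  motion=[
    [[0,0,9,0,0,0,1],[0,0,9,0,0,0,1],[0,0,9,0,0,0,1],[0,0,9,0,0,0,1],[0,0,6,0,0,0,1],[0,0,6,0,0,0,1],[0,0,6,0,0,0,1],[0,0,0,0,0,0,1]],
  ],
)

```text
time_s: 4.2
eef_pos: [506.0, 122.4, 55.3]
tcp_rot: [-180.0, 0.0, 98.1]
contact_force: [1.6, 0.2, -0.1]
grip_width: 1.001
finger_force: 1.0
```

Emit:
apply_moves(
  motion=[
    [[0,0,6,0,0,0,1],[0,0,6,0,0,0,1],[0,0,6,0,0,0,1],[0,0,6,0,0,0,1],[0,0,4,0,0,0,1],[0,0,2,0,0,0,1],[0,0,0,0,0,0,1],[0,0,0,0,0,0,1]],
  ],
)

```text
time_s: 4.87
eef_pos: [506.2, 122.4, 26.3]
tcp_rot: [-180.0, -0.0, 98.1]
contact_force: [-0.9, 0.4, 2.9]
grip_width: 0.999
finger_force: 1.3
```

```bash
python3 - <<'E'
from h import *
import cv2,pickle
s=status.state();print(s["time_s"],s["eef_pos"],s["tcp_rot"],s["contact_force"])
i={n:cams.snapshot(n)[:,:,::-1] for n in("wrist","scene","top")}
a=cv2.resize(i["wrist"],(480,300));b=cv2.resize(i["scene"][140:240,190:390],(600,300),interpolation=2);t=cv2.resize(i["top"][145:245,260:420],(480,300),interpolation=2)
cv2.imwrite("pics/m3.png",np.vstack([np.hstack([a,t])[:,:800],np.hstack([b,np.zeros((300,200,3),np.uint8)])]))
E
```

```text
4.8667 [506.22801269 122.43859514  26.29903193] [-1.79989063e+02 -3.76103558e-04  9.81365912e+01] [-0.8947688   0.35521373  2.93908749]
```

View pics/m3.png

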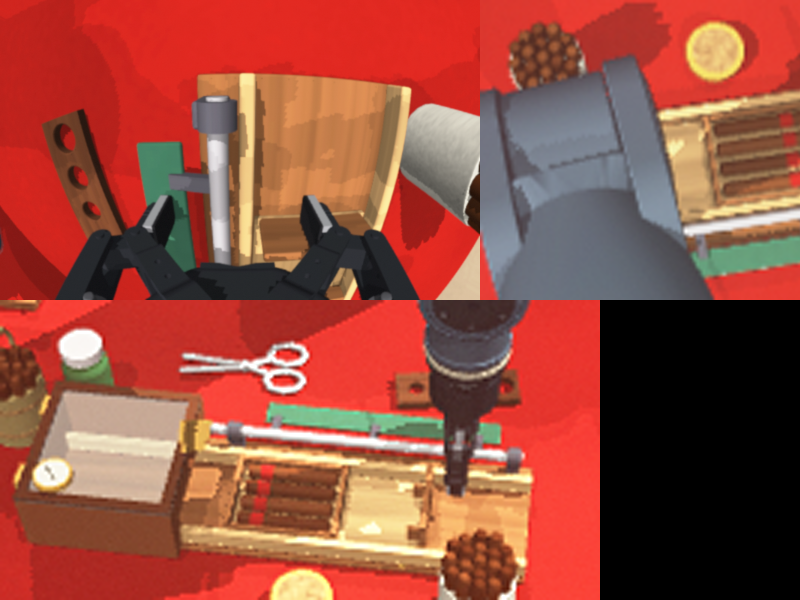

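The gate is up and the plate is near level at 2.9 N. The fingertip stands behind the push board, so I'll start pushing.

Emit:
apply_moves(
  motion=[
    [[-3,0,1,0,0,0,1],[-3,0,0,0,0,0,1],[-3,0,0,0,0,0,1],[-3,0,0,0,0,0,1],[-3,0,0,0,0,0,1],[-4,0,0,0,0,0,1],[-5,0,0,0,0,0,1],[-6,0,0,0,0,0,1]],
  ],
)

```text
time_s: 5.68
eef_pos: [510.6, 92.7, 25.4]
tcp_rot: [180.0, -0.0, 98.2]
contact_force: [-0.6, 5.3, 3.7]
grip_width: 0.999
finger_force: 2.9
```

Emit:
apply_moves(
  motion=[
    [[-6,0,0,0,0,0,1],[-6,0,0,0,0,0,1],[-6,0,0,0,0,0,1],[-6,0,0,0,0,0,1],[-6,0,0,0,0,0,1],[-6,0,0,0,0,0,1],[-6,0,0,0,0,0,1],[-6,0,0,0,0,0,1]],
  ],
)

```text
time_s: 6.35
eef_pos: [517.3, 45.0, 25.4]
tcp_rot: [180.0, -0.0, 98.1]
contact_force: [-1.3, 5.0, 3.4]
grip_width: 1.002
finger_force: 3.1
```

```bash
python3 - <<'E'
from h import *
import cv2,pickle
s=status.state();print(s["time_s"],s["eef_pos"],s["tcp_rot"],s["contact_force"],s["moment"])
i={n:cams.snapshot(n)[:,:,::-1] for n in("wrist","scene")}
a=cv2.resize(i["wrist"],(480,300));b=cv2.resize(i["scene"][140:240,190:390],(600,300),interpolation=2)
cv2.imwrite("pics/m4.png",np.vstack([np.hstack([a,np.zeros((300,120,3),np.uint8)]),b]))
d=s["eef_pos"][:2]-[555.5,215.3];a=np.radians(-81.5);print(d@[np.cos(a),np.sin(a)]-375,d@[-np.sin(a),np.cos(a)])
E
```

```text
6.35 [517.33378469  44.97696703  25.37851123] [ 1.79994649e+02 -3.99020565e-02  9.81474135e+01] [-1.3346601   5.03856388  3.41895371] [1.05929198 0.30044624 0.05262008]
-212.18914430278514 -62.922339588778684
```

View pics/m4.png

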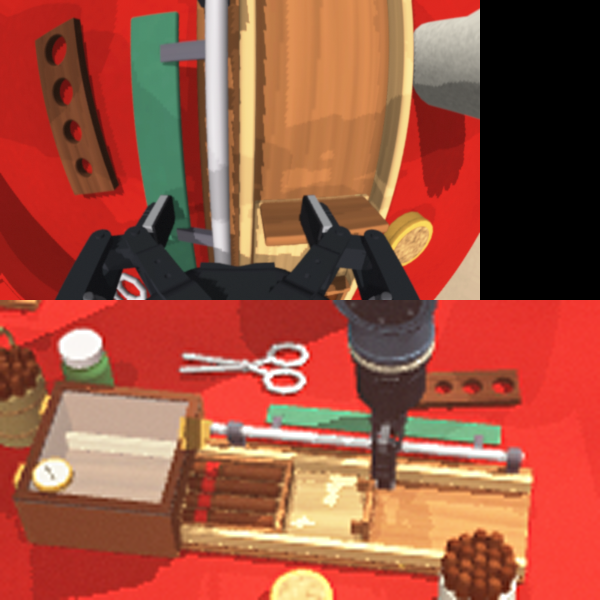

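The gate stays up, and the tray is square against the finger with its nose entering the mouth. Continuing.

Emit:
apply_moves(
  motion=[
    [[-6,0,0,0,0,0,1],[-6,0,0,0,0,0,1],[-6,0,0,0,0,0,1],[-6,0,0,0,0,0,1],[-6,0,0,0,0,0,1],[-6,0,0,0,0,0,1],[-6,0,0,0,0,0,1],[-6,0,0,0,0,0,1]],
  ],
)

```text
time_s: 7.12
eef_pos: [524.0, -2.2, 25.3]
tcp_rot: [-180.0, -0.0, 98.2]
contact_force: [-1.0, 6.1, 4.8]
grip_width: 1.0
finger_force: 3.3
```

Emit:
apply_moves(
  motion=[
    [[-6,0,0,0,0,0,1],[-6,0,0,0,0,0,1],[-6,0,0,0,0,0,1],[-6,0,0,0,0,0,1],[-6,0,0,0,0,0,1],[-6,0,0,0,0,0,1],[-6,0,0,0,0,0,1],[-6,0,0,0,0,0,1]],
  ],
)

```text
time_s: 7.78
eef_pos: [530.8, -49.6, 25.3]
tcp_rot: [-180.0, -0.1, 98.2]
contact_force: [-0.1, 6.6, 5.4]
grip_width: 0.998
finger_force: 3.5
```

Emit:
apply_moves(
  motion=[
    [[-6,0,0,0,0,0,1],[-6,0,0,0,0,0,1],[-6,0,0,0,0,0,1],[-5,0,0,0,0,0,1],[-4,0,0,0,0,0,1],[-3,0,0,0,0,0,1],[0,0,0,0,0,0,1],[0,0,0,0,0,0,1]],
  ],
)

```text
time_s: 8.45
eef_pos: [535.1, -79.8, 25.3]
tcp_rot: [-180.0, 0.0, 98.1]
contact_force: [-0.9, 0.4, 3.9]
grip_width: 0.995
finger_force: 2.1
```

```bash
python3 - <<'E'
from h import *
import cv2,pickle
s=status.state();print(s["time_s"],s["eef_pos"],s["tcp_rot"],s["contact_force"],s["moment"])
i={n:cams.snapshot(n)[:,:,::-1] for n in("wrist","scene")}
a=cv2.resize(i["wrist"],(480,300));b=cv2.resize(i["scene"][140:240,190:390],(600,300),interpolation=2)
cv2.imwrite("pics/m5.png",np.vstack([np.hstack([a,np.zeros((300,120,3),np.uint8)]),b]))
d=s["eef_pos"][:2]-[555.5,215.3];a=np.radians(-81.5);print(d@[np.cos(a),np.sin(a)]-375,d@[-np.sin(a),np.cos(a)])
E
```

```text
8.45 [535.07490808 -79.76920621  25.3055331 ] [-1.79988765e+02  1.99817844e-02  9.81325299e+01] [-0.94378912  0.42766686  3.91414488] [0.004514   0.18231561 0.16785397]
-86.19089507762874 -63.81474553322985
```

View pics/m5.png

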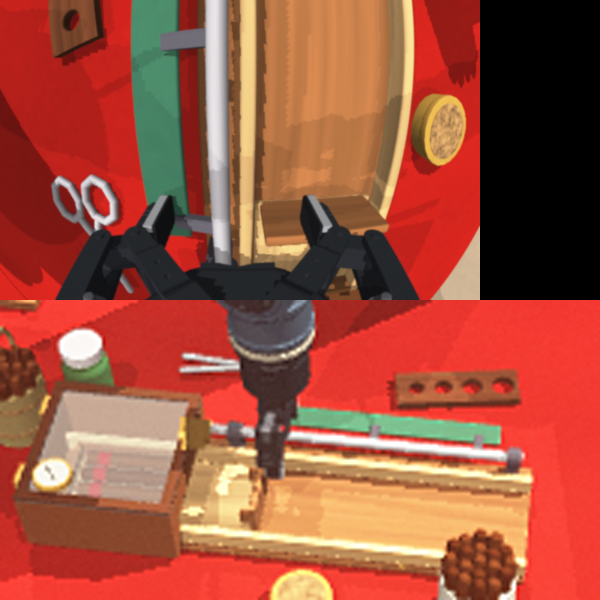

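The tray is in: the cigars show under the clear lid, the board's rear is at about -75 mm (so the heel is about 23 mm past the gate), and the gate is still up. I'll back off the board, then rise to let the gate down.

Emit:
apply_moves(
  motion=[
    [[3,0,0,0,0,0,1],[4,0,0,0,0,0,1],[0,0,-6,0,0,0,1],[0,0,-7,0,0,0,1],[0,0,-7,0,0,0,1],[0,0,-7,0,0,0,1],[0,0,-8,0,0,0,1],[0,0,-10,0,0,0,1]],
  ],
)

```text
time_s: 9.22
eef_pos: [534.0, -72.6, 71.0]
tcp_rot: [-180.0, -0.0, 98.1]
contact_force: [0.2, 0.5, -1.0]
grip_width: 0.998
finger_force: 0.0
```

Emit:
apply_moves(
  motion=[
    [[0,0,-18,0,0,0,1],[0,0,-20,0,0,0,1],[10,0,-20,0,0,0,1],[20,0,-20,0,0,0,1],[25,0,-20,0,0,0,1],[25,0,-20,0,0,0,1],[20,0,-10,0,0,0,1],[0,0,0,0,0,0,1]],
  ],
)

```text
time_s: 9.88
eef_pos: [520.3, 29.2, 201.4]
tcp_rot: [179.8, -0.0, 98.3]
contact_force: [0.5, -0.3, 0.5]
grip_width: 1.0
finger_force: 0.0
```

Emit:
apply_moves(
  motion=[
    [[30,-20,-10,0,0,0,1],[30,-20,0,0,0,0,1],[30,-20,0,0,0,0,1],[30,-20,0,0,0,0,1],[0,-20,0,0,0,0,1],[0,0,0,0,0,0,1],[0,0,0,0,0,0,1],[0,0,0,0,0,0,1]],
  ],
)

```text
time_s: 10.55
eef_pos: [404.4, 130.7, 208.6]
tcp_rot: [180.0, 0.0, 98.1]
contact_force: [0.1, 0.2, -0.9]
grip_width: 1.001
finger_force: 0.0
```

```bash
python3 - <<'E'
from h import *
import cv2
s=status.state();print(s["time_s"],s["eef_pos"],s["contact_force"])
i={n:cams.snapshot(n)[:,:,::-1] for n in("top","scene")}
b=cv2.resize(i["scene"][140:240,190:390],(600,300),interpolation=2);t=cv2.resize(i["top"][145:245,260:460],(600,300),interpolation=2)
cv2.imwrite("pics/m6.png",np.vstack([t,b]))
E
```

```text
10.55 [404.43156827 130.69319211 208.55829144] [ 0.09879164  0.22500322 -0.86561168]
```

View pics/m6.png

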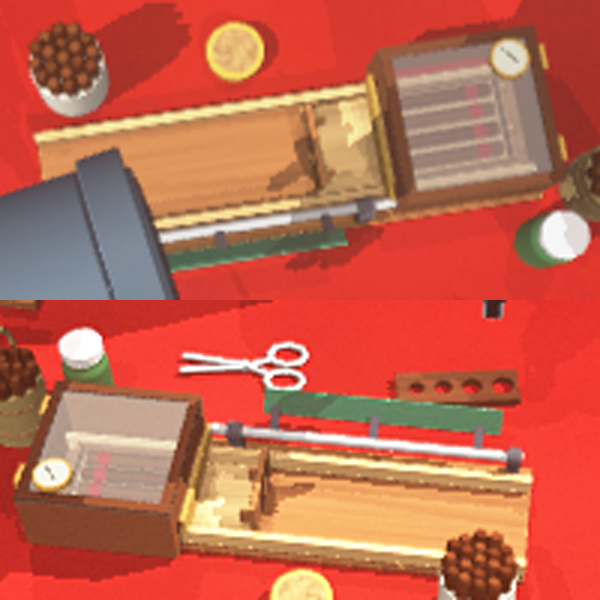

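The gate is shut across the tail, the cigars are inside the box, and nothing else has moved. Handing in.

```bash
python3 -c "
from workcell import bot
print(bot.finish_job())"
```

```text
the job is handed in; nothing more can be done
None
```

The cigars are in the conditioning box about 23 mm behind the gate line, the gate has dropped shut behind them over the tray's tail, and the job is handed in at about 10.7 s; the last pictures show nothing else moved.

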